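Bottles back on their drip saucers

TASK

Clear up the glue and oil: stand each of the four squeeze bottles upright inside the drip saucer of its own body colour (yellow, red, blue, green), flat on the saucer's floor and not on its rim; the white bottle in the far left corner is not part of the job. Do not tip any bottle over, and leave the round pale grey tin where it is.

Things in the scene. Friction and masses are not known exactly. Their poses are not given: they have to be found in the camera images.
- yellow_bottle: Loose upright yellow squeeze bottle with a red nozzle cap and a printed label: 54 mm across, 170 mm tall; straight round body up to 133 mm, cap 31 mm wide up to 150, then the nozzle; about 0.25 kg. Origin at the centre of its underside, z up along the bottle.
- red_bottle: Loose upright red squeeze bottle with a white nozzle cap and a plain paper band: 50 mm across, 148 mm tall; straight round body up to 112 mm, then a shoulder narrowing to a 27 mm cap at 122; about 0.25 kg. Origin at the centre of its underside, z up along the bottle.
- blue_bottle: Loose upright blue squeeze bottle with a white nozzle cap and a printed label: 44 mm across, 140 mm tall; straight round body up to 109 mm, then the cap, 25 mm wide, and nozzle; about 0.25 kg. Origin at the centre of its underside, z up along the bottle.
- green_bottle: Loose upright green squeeze bottle with a black nozzle cap and a plain paper band: 46 mm across, 134 mm tall; straight round body up to 98 mm, then a shoulder narrowing to a 27 mm cap at 108; about 0.25 kg. Origin at the centre of its underside, z up along the bottle.
- yellow_saucer: Flat round yellow drip saucer, fixed to the bench: 88 mm across, rim 10 mm high and 5 mm thick, inside 78 mm across with its floor 4 mm above the bench. Origin at the centre of its underside, on the bench; z up.
- red_saucer: Flat round red drip saucer, fixed to the bench: 84 mm across, rim 10 mm high and 5 mm thick, inside 74 mm across with its floor 4 mm above the bench. Origin at the centre of its underside, on the bench; z up.
- blue_saucer: Flat round blue drip saucer, fixed to the bench: 78 mm across, rim 10 mm high and 5 mm thick, inside 68 mm across with its floor 4 mm above the bench. Origin at the centre of its underside, on the bench; z up.
- green_saucer: Flat round green drip saucer, fixed to the bench: 80 mm across, rim 10 mm high and 5 mm thick, inside 70 mm across with its floor 4 mm above the bench. Origin at the centre of its underside, on the bench; z up.
- tin: Bystander, loose: round plain pale grey tin with a press lid, 80 mm across, 44 mm tall, standing among the bottles and saucers; stays where it is. Origin at the centre of its underside.
Not all that is in view belongs to the job. Of the things that look like the yellow_saucer, take the one that is farthest to the robot's right at the start.

How it is judged:
At the end, for the whole second after the job is handed in: Each bottle stands upright (within 0.1 rad) and still on the floor of the saucer of its colour, its axis within 15 mm of the saucer's centre (the rim allows about 12 mm) and its underside less than 8 mm above the bench; the tin is within 25 mm of where it began (horizontal distance between yellow_bottle and yellow_saucer below 0.015 m and z of yellow_bottle in the frame of yellow_saucer between 0 and 0.008 m and angle between each of yellow_bottle, red_bottle, blue_bottle, green_bottle's own z axis and vertical below 0.1 rad and linear speed of each of yellow_bottle, red_bottle, blue_bottle, green_bottle below 0.02 m/s and horizontal distance between red_bottle and red_saucer below 0.015 m and z of red_bottle in the frame of red_saucer between 0 and 0.008 m and horizontal distance between blue_bottle and blue_saucer below 0.015 m and z of blue_bottle in the frame of blue_saucer between 0 and 0.008 m and horizontal distance between green_bottle and green_saucer below 0.015 m and z of green_bottle in the frame of green_saucer between 0 and 0.008 m and distance of tin from where it was at the start of the episode below 0.025 m); the robot touches nothing.
It fails at once if a bottle is tipped over (more than 0.7 rad from upright) (angle between any of yellow_bottle, red_bottle, blue_bottle, green_bottle's own z axis and vertical above 0.7 rad).
It fails at once if the tin is moved by more than 25 mm (distance of tin from where it was at the start of the episode above 0.025 m).
It also fails if it takes over 96 s, if anything falls off the work surface, if the arm or the gripper's body presses on something with over 40 N, if the wrist force passes 120 N, or if a joint passes its speed limit or range.

ROBOT

A 6-joint arm with a two-finger parallel gripper is mounted at the origin on a cart in front of the work surface, level with it; the furniture and walls round the work are solid. World frame = base frame: x ahead of the robot, y to its left, z up, the work surface at z = 0. Lengths are in m, angles in rad, forces in N, time in s.
With the tool pointing down it reaches from about 0.3 to 0.775 m from the base axis. Payload 14.6 kg.
Tool frame: the origin (TCP) lies at the very end of the fingers, on their centre line; the grasp point (between the pads) lies 19 mm behind it; x points along the fingers, y is the direction in which the jaws open and shut, and the axes are right-handed (so a half turn about x gives the same grasp; the last joint's range is limited). The gripper opens to 94 mm and grips with 3 to 60 N. Pads are 16 mm wide; open, the fingers measure 119 mm over their backs; the gripper's body (75 mm by 177 mm) begins 78 mm behind the grasp point.
Start: joints at [1.066, 0.3, 1.521, -0, 1.321, -0.067], TCP at [0.233, 0.498, 0.176] pointing down, gripper open.
Joint ranges: [-3.03, 3.03], [-0.79, 2.21], [0.23, 2.52], [-1.04, 4.18], [0, 3.07], [-2.55, 2.55]. Speed limits (rad/s): [2.22, 2.22, 2.57, 3.14, 3.14, 3.14].

INTERFACE

Orientations are given as [roll, pitch, yaw] about the fixed x, y, z axes, in that order (R = Rz(yaw) Ry(pitch) Rx(roll)).
In Python, from station import ctrl, viewer, hand_in gives the robot as it stands. The module is installed in compiled form; this text tells all that it offers.
- The arm moves only by the tool play_rows, never from a script. Its argument "deltas" is a list that holds one entry, the list of rows, each a list of 7 numbers: the shift along the tool's x, y, z in mm, then the turn, a rotation vector about the tool's x, y, z in rad, then the finger opening in mm, from 0 to 94. In form: [[[dx, dy, dz, ax, ay, az, gripper], ...]]. A call has 1 to 10 rows; each row shifts and turns the commanded pose from where the row before left it, along the tool's axes as they then stand; what a row does not reach is not made up. A row lasts 1/10 s, in which the tool goes at most 50 mm and 8.59 degrees, less where a joint would pass 70% of its speed; a pose out of reach is approached as far as the arm can. A call with a gripper value outside its range is refused whole. The fingers move at their own pace and stop on an object; "grip_force" is the grip in N (left out, the last holds). Time passes only in rows, so rows that do not move let the fingers close. It gives the time, the measured TCP pose, the force and the opening at its end, in the units of the state.
- ctrl.get_obs(): the state, without advancing time (a new reading comes with each control period).
- viewer.camera(name): name is "scene" or "top" or "wrist"; returns a dict with "img" (480x640x3 uint8, red, green, blue), "fx", "fy", "cx", "cy" (pixels), "rvec" (rotation vector, rad) and "tvec" (3), from world to camera coordinates, as OpenCV has them. Camera axes: x right, y down, z forward; pixel columns grow to the right and rows downward; lengths in m; the calibration is good to about 2 mm. A picture is of the moment at which its call begins. There is no depth.
- hand_in(): hands the job in, once; it reports no verdict.
The state is a dict: "time_s": time; "qpos": joint angles; "joint_vel": joint speeds; "tau": joint torques, N m; "ee_pos": TCP position; "eef_rot": TCP orientation; "force": force on the tool from outside, world axes, zero at the start; "moment": the same for the moment, N m; "grip_width": finger opening in m.
Only numpy, scipy, OpenCV 4.12 (cv2) and the standard library are available. Lean on these libraries where they do the work, as an engineer would, in place of code of your own. Each camera call takes 0.05 s, during which the arm holds its last target.

## Working session

There is one attempt and no reset: what is moved stays moved. The work goes in short steps, Python scripts to look and compute and a tool call to move; the robot and the scene stay as the last step left them, time stands still between calls to the robot, and variables do not carry over. Pictures are saved under pics/ and viewed, and the job is handed in when it is done.

Besides the shell and the picture viewer there is one more tool, called as name(argument=value, ...), one argument or row to a line, values as JSON. play_rows: Moves the arm, as the interface text tells. Its arguments: {"type":"object","properties":{"deltas":{"type":"array","items":{"type":"array","items":{"type":"array","items":{"type":"number"}}}},"grip_force":{"type":"number"}},"required":["deltas"]}

```bash
mkdir -p pics; ls; python3 - <<'E'
from station import ctrl, viewer
import cv2
o=ctrl.get_obs()
print({k:o[k] for k in o})
for n in ["scene","top","wrist"]:
    c=viewer.camera(n); cv2.imwrite(f"pics/{n}0.png",c["img"][:,:,::-1]); print(n,c["fx"],c["cx"],c["cy"],c["rvec"],c["tvec"])
E
```

```text
pics
{'time_s': 0.0, 'qpos': array([ 1.06638676e+00,  3.00450903e-01,  1.52158947e+00, -2.58350389e-05,
        1.32072870e+00, -6.66136982e-02]), 'joint_vel': array([ 1.10998833e-03, -1.76052182e-04, -1.68333094e-03,  1.79127278e-03,
        2.26331503e-04, -3.69618368e-05]), 'tau': array([ 6.97115302e-04, -5.31828153e+01, -3.52729511e+01,  7.08051352e-02,
        2.45550263e-02, -1.39454842e-04]), 'ee_pos': array([0.23303574, 0.49784939, 0.17519389]), 'eef_rot': array([-1.61614183,  1.56961965, -2.05393129]), 'force': array([-0.03574536, -0.85272631, -0.48983771]), 'moment': array([ 0.04900876,  0.00778209, -0.00516861]), 'grip_width': 0.0935608397925542}
scene 604.5222208094237 319.05408005534883 232.65933425517358 [ 2.11878168 -0.63970916  0.32152966] [-0.52316058  0.18622861  1.23226886]
top 452.4343487149563 318.8679578581741 241.28807523886542 [ 2.08164331 -2.09112157  0.08387502] [-0.08586713  0.58971617  1.00091685]
wrist 424.78223829356773 326.51205882902855 242.50860446335452 [-2.48013185 -1.58032093 -0.17887994] [-0.54786164 -0.02434998  0.3904031 ]
```

View pics/scene0.png

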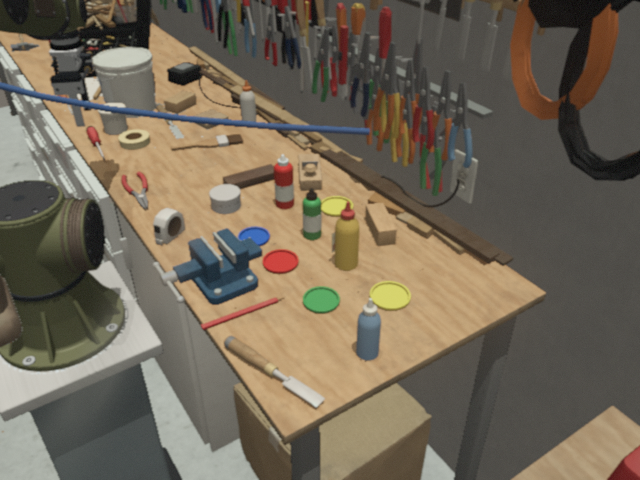

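View pics/top0.png

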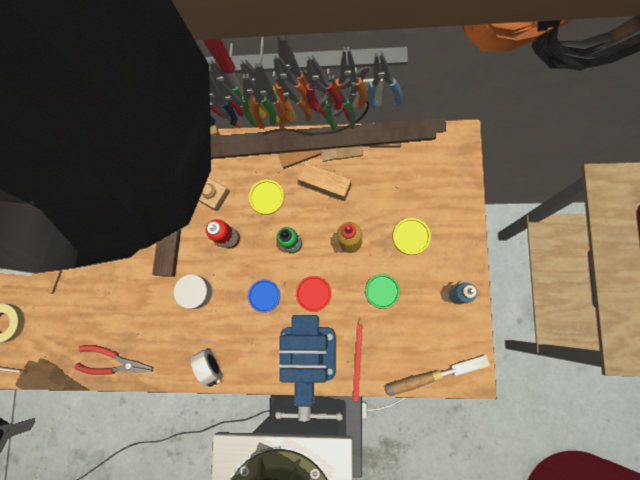

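View pics/wrist0.png

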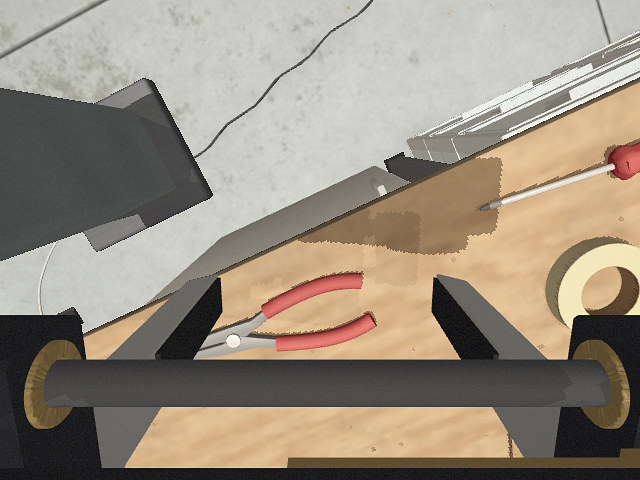

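The top view shows the bottles at red (218,231), green (288,238), yellow (349,236) and blue (463,292). The saucers are at blue (264,296), red (313,293) and green (382,291). The tin is at (192,291). The two yellow saucer candidates are (266,197) and (411,236).

The yellow saucer farthest to the robot's right is (411,236). Yellow things to tell apart: those two saucers and the tape ring at (5,322). I take (411,236).

```bash
cat > h.py <<'E'
import numpy as np, cv2
from station import ctrl, viewer
def cam(n):
    c=viewer.camera(n); R=cv2.Rodrigues(np.array(c["rvec"],float))[0]; t=np.array(c["tvec"],float).ravel()
    c["R"]=R;c["t"]=t;c["C"]=-R.T@t; return c
def ray(c,u,v,z):
    d=c["R"].T@np.array([(u-c["cx"])/c["fx"],(v-c["cy"])/c["fy"],1.]); s=(z-c["C"][2])/d[2]; return c["C"]+s*d
def proj(c,p):
    q=c["R"]@np.array(p,float)+c["t"]; return np.array([c["fx"]*q[0]/q[2]+c["cx"],c["fy"]*q[1]/q[2]+c["cy"]])
def blobs(c,h,smin=110,vmin=50,amin=60):
    hsv=cv2.cvtColor(c["img"],cv2.COLOR_RGB2HSV)
    m=np.zeros(hsv.shape[:2],np.uint8)
    for a,b in h: m|=cv2.inRange(hsv,(a,smin,vmin),(b,255,255))
    n,l,s,ce=cv2.connectedComponentsWithStats(m)
    return [(s[i],ce[i],(l==i).astype(np.uint8)) for i in range(1,n) if s[i][4]>amin]
H=dict(yellow=[(24,34)],red=[(0,6),(174,180)],blue=[(100,118)],green=[(55,85)])
E
python3 - <<'E'
from h import *
for n in ["top","scene"]:
    c=cam(n); print(n,c["C"].round(3))
    for k in H:
        for s,ce,m in blobs(c,H[k],amin=80):
            x,y,w,h,a=s
            cs,_=cv2.findContours(m,0,1); ct=max(cs,key=len)
            (ex,ey),(e1,e2),_=cv2.fitEllipse(ct) if len(ct)>5 else ((0,0),(0,0),0)
            if n=="top" and not(150<ce[0]<490 and 150<ce[1]<330): continue
            hull=cv2.convexHull(ct)[:,0]
            P=np.array([ray(c,u,v,.01)[:2] for u,v in hull]); (cc,r)=cv2.minEnclosingCircle(P.astype(np.float32))
            print(k,"px",ce.round(0),"wh",w,h,a,"ell",round(ex,1),round(ey,1),"world z.01 centre",ray(c,ex,ey,.01)[:2].round(4),"circ",np.round(cc,4),round(2*r,4))
a=cam("scene")["img"]; cv2.imwrite("pics/s1.png",cv2.resize(a[140:380,200:460,::-1],None,fx=2.4,fy=2.4,interpolation=2))
a=cam("top")["img"]; cv2.imwrite("pics/t1.png",cv2.resize(a[150:350,160:500,::-1],None,fx=2.3,fy=2.3,interpolation=2))
E
```

```text
top [ 0.408 -0.186  1.075]
yellow px [266. 196.] wh 35 35 961 ell 265.9 196.3 world z.01 centre [0.7105 0.0469] circ [0.7107 0.0472] 0.0893
yellow px [411. 236.] wh 38 37 1101 ell 411.4 235.7 world z.01 centre [ 0.6065 -0.3044] circ [ 0.6071 -0.304 ] 0.0891
red px [221. 232.] wh 26 25 336 ell 218.8 231.2 world z.01 centre [0.6244 0.1627] circ [0.6237 0.1636] 0.0686
red px [348. 230.] wh 14 14 153 ell 348.3 230.4 world z.01 centre [ 0.6215 -0.1558] circ [ 0.6217 -0.1555] 0.0338
red px [313. 293.] wh 35 35 966 ell 313.1 293.2 world z.01 centre [ 0.4719 -0.0718] circ [ 0.4719 -0.0718] 0.0831
blue px [264. 295.] wh 32 32 783 ell 263.7 295.5 world z.01 centre [0.4668 0.0465] circ [0.4673 0.0465] 0.0761
green px [288. 239.] wh 20 20 203 ell 287.2 237.3 world z.01 centre [ 0.6067 -0.0078] circ [ 0.6075 -0.0078] 0.0509
green px [382. 291.] wh 33 33 880 ell 382.0 290.9 world z.01 centre [ 0.4769 -0.2329] circ [ 0.4773 -0.2325] 0.0777
scene [-0.052 -1.034  0.869]
yellow px [334. 205.] wh 32 20 439 ell 335.0 205.0 world z.01 centre [0.705  0.0425] circ [0.707  0.0398] 0.0936
yellow px [390. 295
[... 1719 characters left out ...]
 [ 0.6609 -0.8266] 0.0937
blue px [122. 108.] wh 257 43 1030 ell 128.2 102.6 world z.01 centre [0.4783 0.9795] circ [0.4533 1.0015] 1.0488
blue px [324. 128.] wh 88 9 196 ell 323.0 128.2 world z.01 centre [0.9288 0.4335] circ [0.9276 0.4317] 0.283
blue px [255. 235.] wh 30 19 368 ell 254.9 235.5 world z.01 centre [0.4673 0.0395] circ [0.4636 0.0386] 0.0775
blue px [215. 278.] wh 26 28 174 ell 216.8 275.8 world z.01 centre [ 0.3245 -0.0472] circ [ 0.3214 -0.0424] 0.0936
green px [311. 203.] wh 16 11 94 ell 311.3 202.7 world z.01 centre [0.6598 0.0861] circ [0.6601 0.0868] 0.0532
green px [320. 300.] wh 34 24 616 ell 320.5 299.9 world z.01 centre [ 0.4716 -0.2408] circ [ 0.4728 -0.2408] 0.0756
```

```bash
ls -la pics
```

```text
total 2104
drwxr-xr-x 2 agent agent   4096 Dec  5 22:40 .
drwxr-xr-x 3 agent agent   4096 Dec  5 22:40 ..
-rw-r--r-- 1 agent agent 415065 Dec  5 22:40 s1.png
-rw-r--r-- 1 agent agent 493333 Dec  5 22:40 scene0.png
-rw-r--r-- 1 agent agent 357787 Dec  5 22:40 t1.png
-rw-r--r-- 1 agent agent 394669 Dec  5 22:40 top0.png
-rw-r--r-- 1 agent agent 472025 Dec  5 22:40 wrist0.png
```

View pics/t1.png

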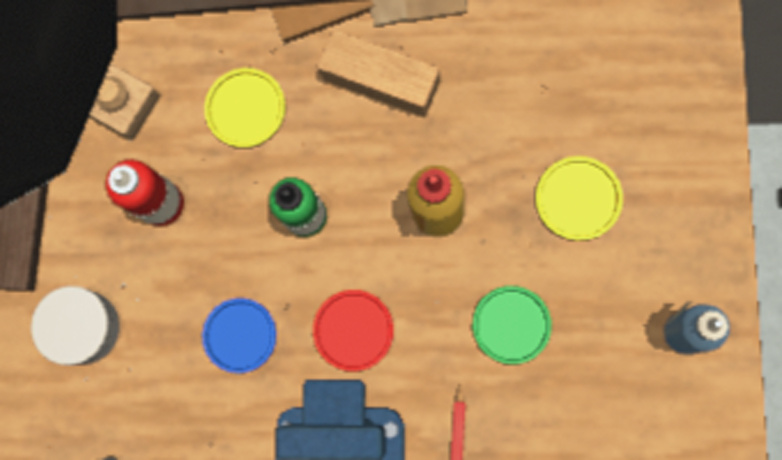

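View pics/s1.png

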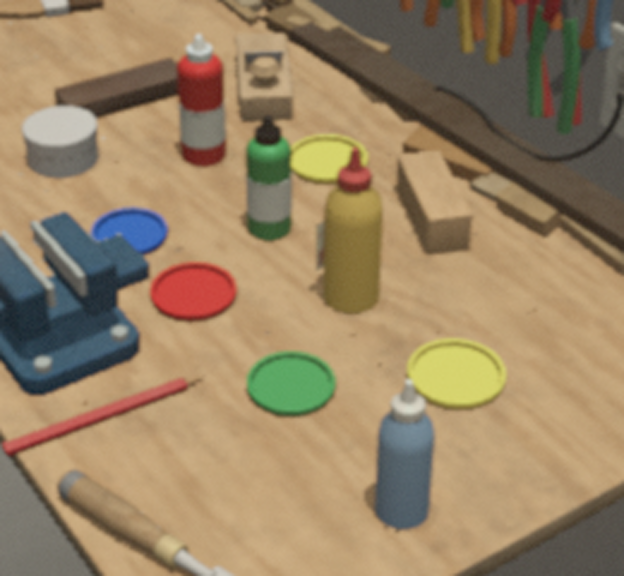

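```bash
python3 - <<'E'
from h import *
t=cam("top"); s=cam("scene")
T=dict(red=((213.9,227.4),(282.9,156.7),.148),green=((285.2,234.3),(311.3,190.8),.134),yellow=((348.7,228.7),(347.9,203.3),.170),blue=((470,290.9),(370,299.6),.140))
for k,(a,b,z) in T.items():
    P=[np.array([[c["fx"],0,c["cx"]],[0,c["fy"],c["cy"]],[0,0,1]])@np.c_[c["R"],c["t"]] for c in (t,s)]
    X=cv2.triangulatePoints(P[0],P[1],np.array(a).reshape(2,1),np.array(b).reshape(2,1)); X=(X[:3]/X[3]).ravel()
    print(k,"tri",X.round(4),"top ray",ray(t,*a,z).round(4),"scene ray",ray(s,*b,z).round(4))
print("tin",ray(t,192,291,.044))
# base check: project base circles in both views
for n,c in (("top",t),("scene",s)):
    im=c["img"][:,:,::-1].copy()
    for k,r,h in (("red",.025,.112),("green",.023,.098),("yellow",.027,.133),("blue",.022,.109)):
        p=ray(t,*T[k][0],T[k][2])
        for z in (0,h):
            q=[proj(c,[p[0]+r*np.cos(x),p[1]+r*np.sin(x),z]) for x in np.linspace(0,6.3,40)]
            cv2.polylines(im,[np.round(np.array(q)*8).astype(int)],True,(255,0,255),1,16,3)
    a=im[150:350,160:500] if n=="top" else im[140:380,200:460]
    cv2.imwrite(f"pics/ov_{n}.png",cv2.resize(a,None,fx=2.3,fy=2.3,interpolation=2))
o=ctrl.get_obs()
from scipy.spatial.transform import Rotation as Ro
print(Ro.from_euler("xyz",o["eef_rot"]).as_matrix().round(3))
E
```

```text
red tri [0.6062 0.1307 0.1418] top ray [0.6048 0.1287 0.148 ] scene ray [0.6006 0.1208 0.148 ]
green tri [ 0.5914 -0.0227  0.126 ] top ray [ 0.5902 -0.0242  0.134 ] scene ray [ 0.5843 -0.0335  0.134 ]
yellow tri [ 0.5947 -0.1614  0.1648] top ray [ 0.5929 -0.1612  0.17  ] scene ray [ 0.5904 -0.168   0.17  ]
blue tri [ 0.4697 -0.4043  0.1342] top ray [ 0.468  -0.4022  0.14  ] scene ray [ 0.4664 -0.4095  0.14  ]
tin [0.47552766 0.20985095 0.044     ]
[[-0.     0.424  0.906]
 [-0.     0.906 -0.424]
 [-1.    -0.    -0.   ]]
```

View pics/ov_top.png

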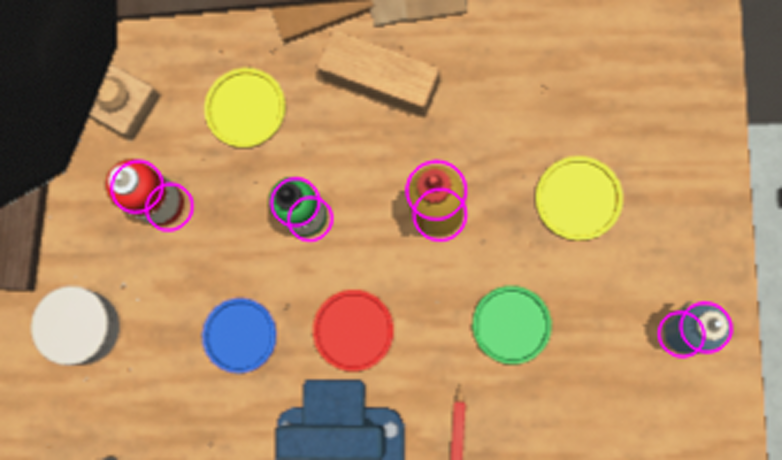

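View pics/ov_scene.png

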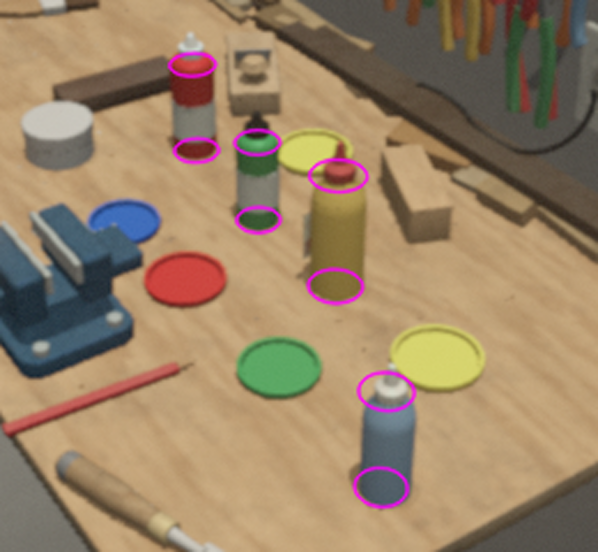

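```bash
python3 - <<'E'
from h import *
t=cam("top"); im=t["img"][:,:,::-1]
X=dict(red=(.606,.131),green=(.5914,-.0227),yellow=(.5947,-.1614),blue=(.4697,-.4043))
tiles=[]
for k,p in X.items():
    u,v=proj(t,[*p,.06]).astype(int); print(k,u-24,v-24)
    tiles.append(cv2.resize(im[v-24:v+24,u-24:u+24],(390,290)[:1]*2,interpolation=cv2.INTER_NEAREST)[:, :])
tiles=[cv2.resize(a,(290,290),interpolation=0) for a in tiles]
cv2.imwrite("pics/tz.png",np.vstack([np.hstack(tiles[:2]),np.hstack(tiles[2:])]))
E
```

```text
red 201 210
green 265 215
yellow 326 213
blue 438 268
```

View pics/tz.png

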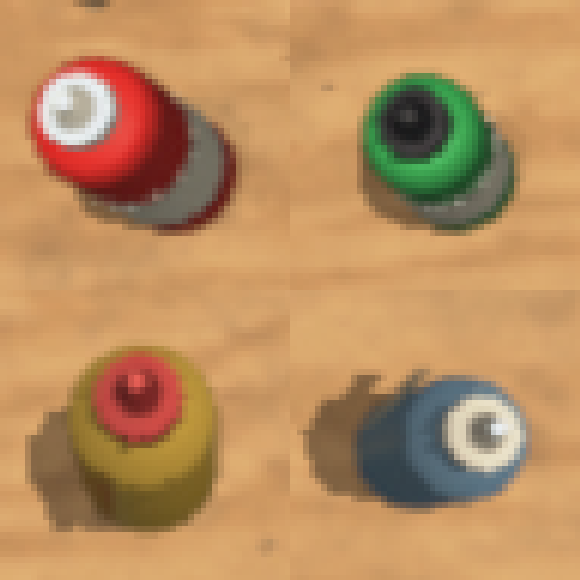

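```bash
python3 - <<'E'
from h import *
t=cam("top")
for k,cap,z,side,bot,r in (("red",(213.6,227.9),.122,(240.2,1),248.6,.025),("green",(284.2,234.9),.108,(302.4,1),252.9,.023),("yellow",(349,231.2),.15,None,252.7,.027),("blue",(470.1,291.8),.12,(449.1,-1),303.9,.022)):
    p=ray(t,*cap,z); b=proj(t,[p[0],p[1],0])
    x=ray(t,b[0],bot,0)[0]+r
    y=ray(t,side[0],b[1],0)[1]+side[1]*r if side else None
    print(k,"cap",p[:2].round(4),"base x",round(x,4),"y",y)
E
```

```text
red cap [0.6092 0.1381] base x 0.6073 y 0.1360537271635682
green cap [ 0.5939 -0.0176] base x 0.5929 y -0.02084778058271327
yellow cap [ 0.5917 -0.1612] base x 0.5959 y None
blue cap [ 0.4675 -0.4069] base x 0.4693 y -0.4089265746733063
```

play_rows(
  deltas=[
    [[-40,0,0,-0.146,0,0,94],[-40,0,0,-0.146,0,0,94],[-40,0,0,-0.146,0,0,94],[0,-30,10,0,0,0,94],[0,-40,10,0,0,0,94],[0,-40,10,0,0,0,94],[0,-40,10,0,0,0,94]],
  ],
  grip_force=20,
)

```text
time_s: 1.25
ee_pos: [0.2732, 0.3466, 0.2957]
eef_rot: [0.486, 1.571, 0.487]
force: [0.8, 0.8, -0.2]
grip_width: 0.0937
```

play_rows(
  deltas=[
    [[0,-40,10,0,0,0,94],[0,-40,10,0,0,0,94],[0,-40,10,0,0,0,94],[0,-40,10,0,0,0,94],[0,-40,10,0,0,0,94],[0,-40,10,0,0,0,94],[0,-40,10,0,0,0,94],[0,-40,10,0,0,0,94],[0,-40,10,0,0,0,94],[0,-40,10,0,0,0,94]],
  ],
)

```text
time_s: 2.25
ee_pos: [0.3733, -0.0537, 0.296]
eef_rot: [-0.206, 1.57, -0.206]
force: [1.3, 0.9, -0.6]
grip_width: 0.0941
```

play_rows(
  deltas=[
    [[0,-40,10,0,0,0,94],[0,-40,10,0,0,0,94],[0,-40,10,0,0,0,94],[0,-40,10,0,0,0,94],[0,-40,10,0,0,0,94],[0,-40,10,0,0,0,94],[0,-40,10,0,0,0,94],[0,-40,10,0,0,0,94],[0,-30,10,0,0,0,94],[0,0,0,0,0,0,94]],
  ],
)

```text
time_s: 3.25
ee_pos: [0.4633, -0.4045, 0.2938]
eef_rot: [2.472, 1.568, 2.47]
force: [0.2, -0.0, 0.4]
grip_width: 0.0942
```

```bash
cat > look.py <<'E'
import sys
from h import *
o=ctrl.get_obs(); print(o["time_s"],o["ee_pos"].round(4),o["eef_rot"].round(3),o["qpos"].round(2),o["grip_width"])
tag=sys.argv[1]
a=[cv2.resize(cam(n)["img"][:,:,::-1],(400,300),interpolation=cv2.INTER_AREA) for n in sys.argv[2:]]
cv2.imwrite(f"pics/{tag}.png",np.hstack(a))
E
python3 look.py a1 wrist scene
```

```text
3.25 [ 0.4633 -0.4045  0.2938] [2.472 1.568 2.47 ] [-0.78  0.4   1.12 -0.    1.63 -2.35] 0.09416092917996122
```

View pics/a1.png

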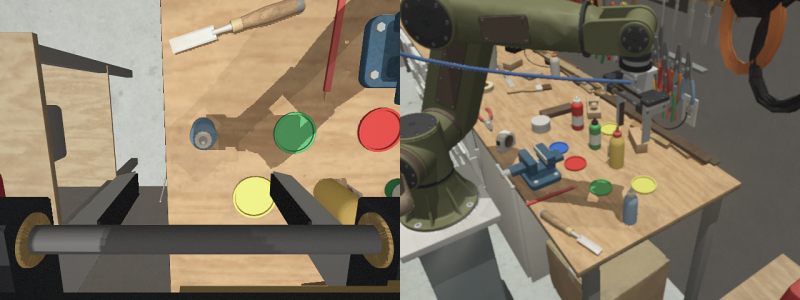

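```bash
python3 - <<'E'
from h import *
c=cam("wrist"); print(c["C"].round(3))
cv2.imwrite("pics/w2.png",cv2.resize(c["img"][150:400,250:550,::-1],None,fx=2.5,fy=2.3,interpolation=2))
for k,p,z in (("blue",(.469,-.408),.14),("blue",(.469,-.408),0),("ys",(.607,-.304),.01),("gs",(.477,-.2327),.01),("yb",(.595,-.161),.15)): print(k,proj(c,[*p,z]).round(1))
for k in ("yellow","green","red"):
    for s,ce,m in blobs(c,H[k],amin=300): print(k,s,ce.round(1),ray(c,*ce,.01)[:2].round(4))
E
```

```text
[ 0.397 -0.403  0.504]
blue [320.9 228.4]
blue [322.5 205.6]
ys [406.1 317. ]
gs [471.6 213.8]
yb [590.4 365.7]
yellow [370 285  69  63 338] [398.2 316.8] [ 0.6067 -0.3138]
green [ 435  179   68   67 3297] [467.6 211.6] [ 0.4745 -0.2375]
green [612 286  28  29 420] [623.4 298.4] [ 0.5821 -0.0376]
red [ 514    0   37  147 1856] [532.   71.7] [ 0.3202 -0.179 ]
red [ 569  173   71   70 4015] [605.2 207.4] [ 0.4693 -0.0768]
```

View pics/w2.png

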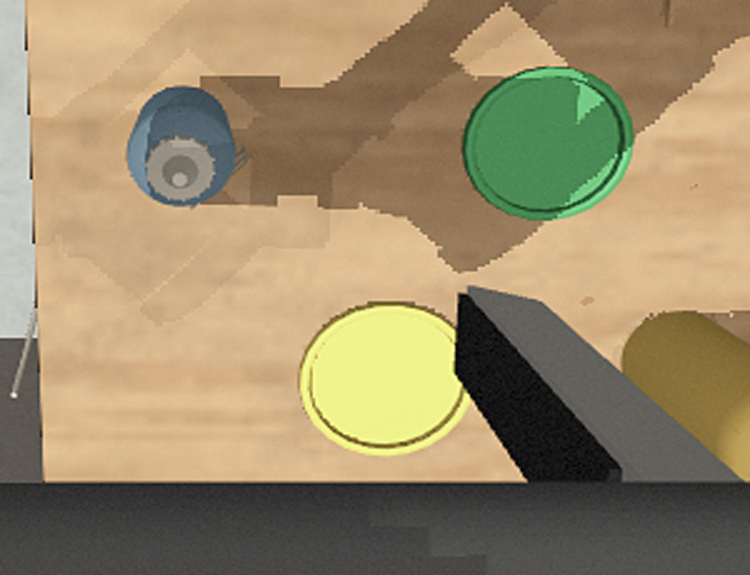

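play_rows(
  deltas=[
    [[0,-3,6,0,0,0,94],[40,0,0,0,0,0,94],[40,0,0,0,0,0,94],[40,0,0,0,0,0,94],[40,0,0,0,0,0,94],[40,0,0,0,0,0,94],[33,0,0,0,0,0,94],[0,0,0,0,0,0,94]],
  ],
)

```text
time_s: 4.2
ee_pos: [0.4681, -0.4027, 0.059]
eef_rot: [2.367, 1.564, 2.368]
force: [-0.8, -0.7, 0.9]
grip_width: 0.0942
```

play_rows(
  deltas=[
    [[0,0,0,0,0,0,70],[0,0,0,0,0,0,50],[0,0,0,0,0,0,38],[0,0,0,0,0,0,30],[0,0,0,0,0,0,30],[0,0,0,0,0,0,30]],
  ],
)

```text
time_s: 4.8
ee_pos: [0.4694, -0.4049, 0.0631]
eef_rot: [-0.793, 1.57, -0.793]
force: [-0.5, -0.4, 0.5]
grip_width: 0.0493
```

```bash
python3 look.py a2 wrist scene
```

```text
4.8 [ 0.4694 -0.4049  0.0631] [-0.793  1.57  -0.793] [-0.77  0.56  1.42 -0.    1.16 -2.34] 0.04933849730658443
```

View pics/a2.png

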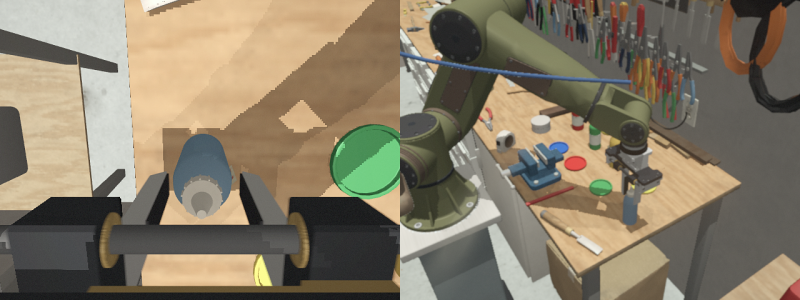

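The wrist view has the blue bottle at (202,180) between fingers at about (165,200) and (248,200), so it is nearly centred. The fingers are still closing.

play_rows(
  deltas=[
    [[0,-2,0,0,0,0,30],[0,0,0,0,0,0,30],[0,0,0,0,0,0,30],[0,0,0,0,0,0,30]],
  ],
)

```text
time_s: 5.3
ee_pos: [0.4694, -0.4067, 0.0628]
eef_rot: [1.264, 1.571, 1.264]
force: [0.4, 3.4, 2.3]
grip_width: 0.0437
```

play_rows(
  deltas=[
    [[-10,0,0,0,0,0,30],[-20,0,0,0,0,0,30],[-30,0,0,0,0,0,30],[0,0,0,0,0,0,30],[0,0,0,0,0,0,30]],
  ],
)

```text
time_s: 5.8
ee_pos: [0.4693, -0.407, 0.1226]
eef_rot: [-1.294, 1.57, -1.294]
force: [0.1, -0.1, -3.2]
grip_width: 0.0435
```

```bash
python3 look.py a3 wrist scene
```

```text
5.8 [ 0.4693 -0.407   0.1226] [-1.294  1.57  -1.294] [-0.77  0.5   1.37 -0.    1.27 -2.34] 0.04353496539801782
```

View pics/a3.png

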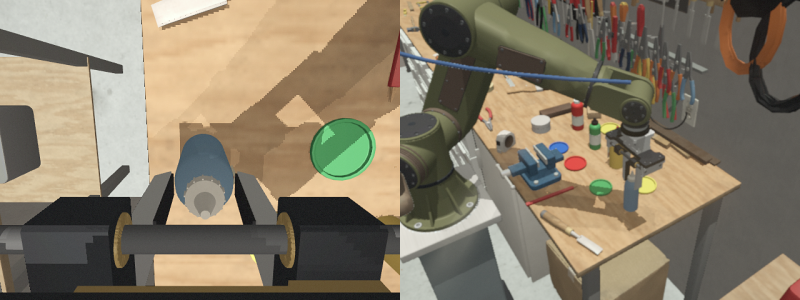

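Grip is 43.5 mm, matching the 44 mm bottle, and it is lifted clear. Carrying it along x≈0.47, which is free.

play_rows(
  deltas=[
    [[0,20,0,0,0,0,30],[0,35,0,0,0,0,30],[0,40,0,0,0,0,30],[0,40,0,0,0,0,30],[0,40,0,0,0,0,30],[0,40,0,0,0,0,30],[0,40,0,0,0,0,30],[0,40,0,0,0,0,30],[0,40,0,0,0,0,30],[0,40,0,0,0,0,30]],
  ],
)

```text
time_s: 6.9
ee_pos: [0.4685, -0.0303, 0.1217]
eef_rot: [3.05, 1.569, 3.05]
force: [0.6, -0.3, -2.2]
grip_width: 0.0436
```

play_rows(
  deltas=[
    [[0,40,-3,0,0,0,30],[0,25,0,0,0,0,30],[0,12,0,0,0,0,30],[0,0,0,0,0,0,30],[0,0,0,0,0,0,30]],
  ],
)

```text
time_s: 7.4
ee_pos: [0.4661, 0.0444, 0.1223]
eef_rot: [-2.756, 1.57, -2.755]
force: [-0.4, -0.3, -3.4]
grip_width: 0.0436
```

```bash
cat > chk.py <<'E'
import sys
from h import *
o=ctrl.get_obs(); print(o["time_s"],o["ee_pos"].round(4),o["grip_width"])
tag,x0,y0=sys.argv[1],float(sys.argv[2]),float(sys.argv[3])
out=[]
for n in ("top","scene","wrist"):
    c=cam(n); u,v=proj(c,[x0,y0,.04]).astype(int); u=np.clip(u,60,579);v=np.clip(v,60,419)
    cv2.circle
    out.append(cv2.resize(c["img"][v-60:v+60,u-60:u+60,::-1],(266,266),interpolation=cv2.INTER_CUBIC)); print(n,u-60,v-60)
cv2.imwrite(f"pics/{tag}.png",np.hstack(out))
E
python3 chk.py b1 .467 .0465
```

```text
7.4 [0.4661 0.0444 0.1223] 0.04359817185710668
top 200 234
scene 192 164
wrist 271 181
```

View pics/b1.png

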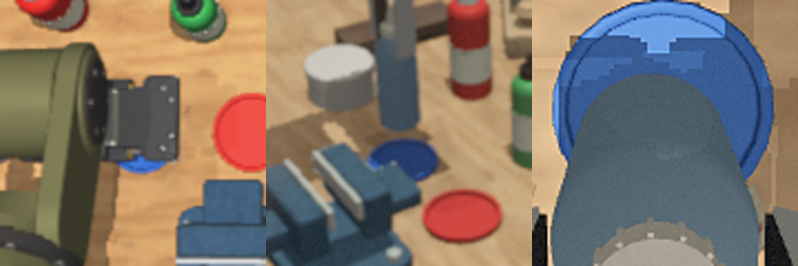

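play_rows(
  deltas=[
    [[20,0,0,0,0,0,30],[20,0,0,0,0,0,30],[4,0,0,0,0,0,30],[0,0,0,0,0,0,30]],
  ],
)

```text
time_s: 7.95
ee_pos: [0.4661, 0.0447, 0.0786]
eef_rot: [-3.09, 1.57, -3.091]
force: [-0.2, -0.4, -2.9]
grip_width: 0.0435
```

```bash
python3 chk.py b2 .467 .0465
```

```text
7.95 [0.4661 0.0447 0.0786] 0.04351404642567884
top 200 234
scene 192 164
wrist 271 196
```

View pics/b2.png

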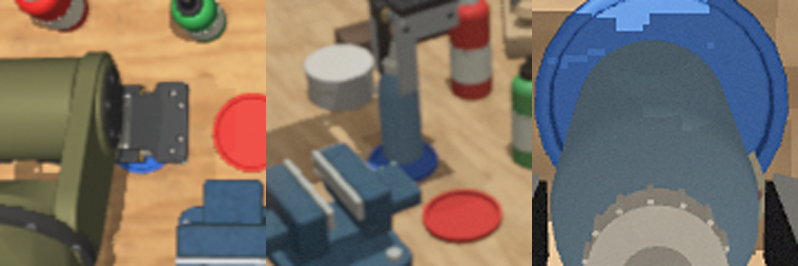

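```bash
python3 - <<'E'
from h import *
c=cam("wrist"); s=266/120
print("base near edge", ray(c,271+(655-532)/s,196+42/s,.0158), "L/R", ray(c,271+(575-532)/s,196+110/s,.0158)[1], ray(c,271+(740-532)/s,196+110/s,.0158)[1])
for sx,ce,m in blobs(c,H["blue"],smin=150,amin=500): print(sx,ce)
cv2.imwrite("pics/w3.png",c["img"][100:400,170:570,::-1].repeat(2,0).repeat(2,1))
E
```

```text
base near edge [0.44575317 0.04373908 0.0158    ] L/R 0.019924681417259206 0.0690866739815228
[ 272  185  114   89 3743] [333.29388191 224.22495325]
```

View pics/w3.png

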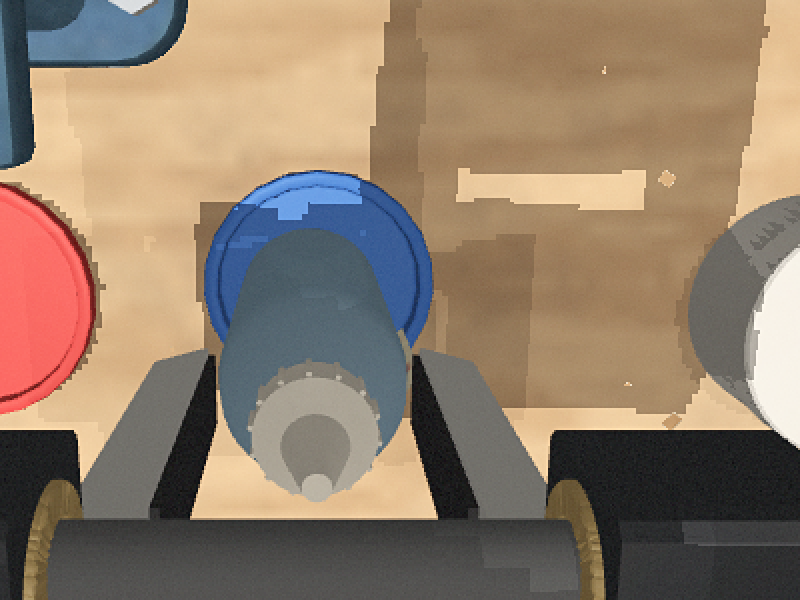

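```bash
python3 - <<'E'
from h import *
c=cam("wrist"); print(c["C"])
for z in (0,.01): print(z,ray(c,329.5,185.5,z)[0]+.039, ray(c,170+205/2,240,z)[1],ray(c,170+433/2,240,z)[1])
E
```

```text
[0.40005919 0.0441487  0.28840144]
0 0.4672034693793268 0.0061986083182849275 0.085592311350177
0.01 0.46622759781471496 0.007514485536357696 0.08415529998535803
```

The wrist view puts the saucer centre at (.467,.046) and the bottle base at (.468,.0445), a gap of under 2 mm. Lowering it.

play_rows(
  deltas=[
    [[6,1,-1,0,0,0,30],[5,0,0,0,0,0,30],[0,0,0,0,0,0,30],[0,0,0,0,0,0,30]],
  ],
)

```text
time_s: 8.6
ee_pos: [0.4651, 0.0462, 0.0676]
eef_rot: [3.09, 1.57, 3.09]
force: [0.0, 0.2, -2.3]
grip_width: 0.0435
```

play_rows(
  deltas=[
    [[2,0,0,0,0,0,30],[0,0,0,0,0,0,30],[0,0,0,0,0,0,30]],
  ],
)

```text
time_s: 8.9
ee_pos: [0.466, 0.046, 0.0666]
eef_rot: [-0.159, 1.569, -0.159]
force: [-1.3, -2.2, 5.9]
grip_width: 0.0434
```

play_rows(
  deltas=[
    [[0,0,0,0,0,0,46],[0,0,0,0,0,0,55],[0,0,0,0,0,0,70],[0,0,0,0,0,0,80],[0,0,0,0,0,0,80],[-30,0,0,0,0,0,80],[-40,0,0,0,0,0,80],[-40,0,0,0,0,0,80],[-40,0,0,0,0,0,94],[-40,0,0,0,0,0,94]],
  ],
)

```text
time_s: 9.9
ee_pos: [0.4649, 0.0462, 0.2575]
eef_rot: [0.273, 1.571, 0.274]
force: [-0.2, 0.6, 0.4]
grip_width: 0.0922
```

```bash
python3 look.py b4 wrist scene
```

```text
9.9 [0.4649 0.0462 0.2575] [0.273 1.571 0.274] [ 0.02  0.06  1.62  0.    1.47 -1.55] 0.09220982978800887
```

View pics/b4.png

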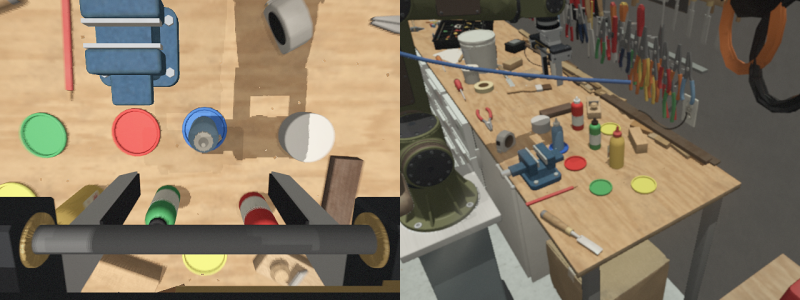

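Blue stands in its saucer at (204,130) in the wrist view. Next is the red bottle.

play_rows(
  deltas=[
    [[0,20,30,0,0,0,94],[0,25,38,0,0,0,94],[0,25,38,0,0,0,94],[0,21,37,0,0,0,94],[0,0,0,0,0,0,94],[0,0,0,0,0,0,94]],
  ],
)

```text
time_s: 10.6
ee_pos: [0.608, 0.1374, 0.2538]
eef_rot: [-2.967, 1.568, -2.966]
force: [0.1, -0.3, 0.5]
grip_width: 0.0938
```

```bash
python3 look.py r1 wrist scene; python3 - <<'E'
from h import *
c=cam("wrist")
for p,z in (((.608,.137),.148),((.593,-.020),.134)): print(proj(c,[*p,z]).round(1))
cv2.imwrite("pics/r1w.png",c["img"][150:400,200:500,::-1].repeat(2,0).repeat(2,1))
E
```

```text
10.6 [0.608  0.1374 0.2538] [-2.967  1.568 -2.966] [ 0.16  0.43  1.17 -0.    1.55 -1.41] 0.09384965391267296
[328.6 233.5]
[128.9 210.8]
```

View pics/r1.png

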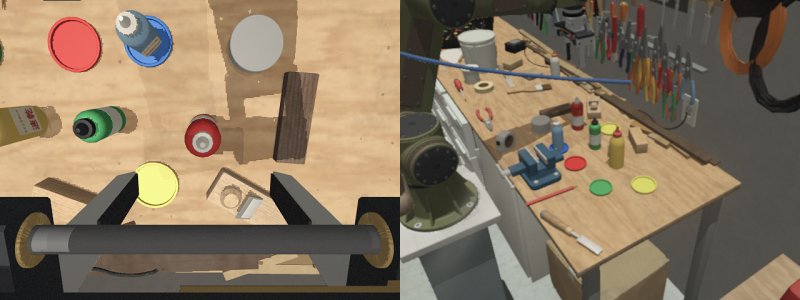

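View pics/r1w.png

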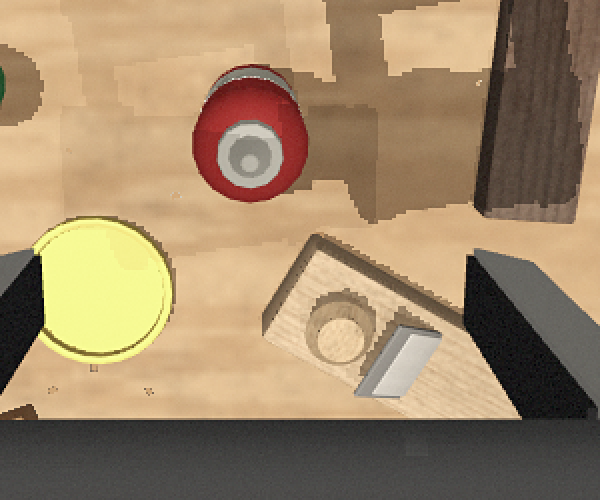

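play_rows(
  deltas=[
    [[0,-3,-1,0,0,0,94],[40,0,0,0,0,0,94],[40,0,0,0,0,0,94],[40,0,0,0,0,0,94],[40,0,0,0,0,0,94],[28,0,0,0,0,0,94],[0,0,0,0,0,0,70],[0,0,0,0,0,0,55],[0,0,0,0,0,0,45],[0,0,0,0,0,0,36]],
  ],
)

```text
time_s: 11.75
ee_pos: [0.6081, 0.1342, 0.0698]
eef_rot: [0.152, 1.568, 0.152]
force: [0.3, 0.1, -0.3]
grip_width: 0.0653
```

play_rows(
  deltas=[
    [[0,0,0,0,0,0,36],[0,0,0,0,0,0,36],[0,0,0,0,0,0,36],[0,0,0,0,0,0,36],[0,0,0,0,0,0,36]],
  ],
)

```text
time_s: 12.25
ee_pos: [0.6076, 0.1343, 0.0683]
eef_rot: [0.228, 1.57, 0.228]
force: [-0.2, 0.6, 6.5]
grip_width: 0.0488
```

play_rows(
  deltas=[
    [[-5,0,0,0,0,0,36],[-20,0,0,0,0,0,36],[-40,0,0,0,0,0,36],[-40,0,0,0,0,0,36],[-40,0,0,0,0,0,36],[-40,0,0,0,0,0,36],[0,0,0,0,0,0,36]],
  ],
)

```text
time_s: 12.95
ee_pos: [0.6085, 0.1344, 0.2586]
eef_rot: [0.143, 1.563, 0.143]
force: [-0.3, 0.6, -2.0]
grip_width: 0.049
```

```bash
python3 look.py r2 wrist scene
```

```text
12.95 [0.6085 0.1344 0.2586] [0.143 1.563 0.143] [ 0.16  0.42  1.17 -0.    1.54 -1.41] 0.04898346629031571
```

View pics/r2.png

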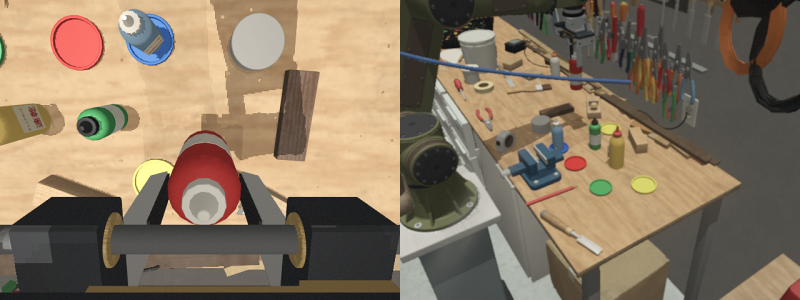

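play_rows(
  deltas=[
    [[0,-15,-10,0,0,0,36],[0,-30,-20,0,0,0,36],[0,-36,-24,0,0,0,36],[0,-36,-24,0,0,0,36],[0,-36,-24,0,0,0,36],[0,-30,-20,0,0,0,36],[0,-24,-15,0,0,0,36],[0,0,0,0,0,0,36]],
  ],
)

```text
time_s: 13.85
ee_pos: [0.4683, -0.0748, 0.2513]
eef_rot: [3.095, 1.568, 3.093]
force: [-0.1, 0.3, -2.7]
grip_width: 0.049
```

play_rows(
  deltas=[
    [[20,0,0,0,0,0,36],[40,0,0,0,0,0,36],[40,0,0,0,0,0,36],[40,0,0,0,0,0,36],[20,0,0,0,0,0,36],[10,0,0,0,0,0,36],[0,0,0,0,0,0,36]],
  ],
)

```text
time_s: 14.55
ee_pos: [0.4695, -0.0723, 0.0813]
eef_rot: [2.903, 1.568, 2.903]
force: [-0.4, 0.1, -2.0]
grip_width: 0.0493
```

```bash
python3 chk.py r3 .471 -.073; cat > w.py <<'E'
import sys
from h import *
c=cam("wrist"); cv2.imwrite(f"pics/{sys.argv[1]}.png",c["img"][100:400,170:570,::-1].repeat(2,0).repeat(2,1))
E
python3 w.py r3w
```

```text
14.55 [ 0.4695 -0.0723  0.0813] 0.04928622698688165
top 252 232
scene 219 188
wrist 267 194
```

View pics/r3.png

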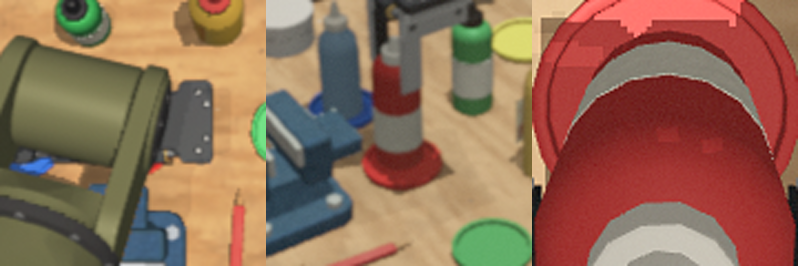

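View pics/r3w.png

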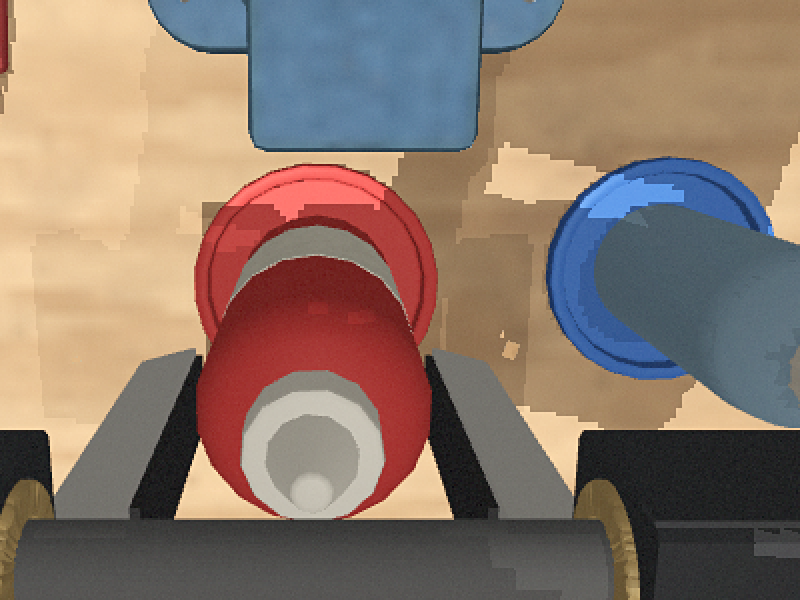

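```bash
cat > cmp.py <<'E'
import sys
from h import *
# crop px of w.py: L R T of rim, base centre col, base near-edge row ; rs, rb, base height
L,R,T,bc,bt,rs,rb,zb=map(float,sys.argv[1:])
c=cam("wrist"); U=lambda x:170+x/2
V=lambda y:100+y/2
f=[ray(c,U((L+R)/2),V(T),z)+[rs,0,0] for z in (0,.01)]
yl,yr=[ray(c,U(a),V(T)+30,.01)[1] for a in (L,R)]
b=ray(c,U(bc),V(bt),zb)+[rb,0,0]
print("saucer x",f[0][0].round(4),f[1][0].round(4),"y",round((yl+yr)/2,4),"width",round(yr-yl,4),"base",b.round(4))
E
python3 cmp.py 195 438 165 317 216 .042 .025 .013
```

```text
saucer x 0.4727 0.4718 y -0.073 width 0.0817 base [ 0.4714 -0.0728  0.013 ]
```

Bottle and saucer are centred to within about 1 mm. Lowering it.

play_rows(
  deltas=[
    [[6,0,0,0,0,0,36],[4,0,0,0,0,0,36],[0,0,0,0,0,0,36],[0,0,0,0,0,0,36]],
  ],
)

```text
time_s: 15.2
ee_pos: [0.4702, -0.0728, 0.0726]
eef_rot: [3.082, 1.57, 3.082]
force: [0.3, 0.7, -1.7]
grip_width: 0.0491
```

play_rows(
  deltas=[
    [[1,0,0,0,0,0,36],[1,0,0,0,0,0,36],[0,0,0,0,0,0,36]],
  ],
)

```text
time_s: 15.5
ee_pos: [0.4713, -0.0729, 0.0722]
eef_rot: [-0.13, 1.568, -0.129]
force: [-1.4, 2.7, 12.9]
grip_width: 0.0491
```

play_rows(
  deltas=[
    [[0,0,0,0,0,0,51],[0,0,0,0,0,0,60],[0,0,0,0,0,0,75],[0,0,0,0,0,0,80],[0,0,0,0,0,0,80],[-30,0,0,0,0,0,80],[-40,0,0,0,0,0,80],[-40,0,0,0,0,0,80],[-40,0,0,0,0,0,94],[-40,0,0,0,0,0,94]],
  ],
)

```text
time_s: 16.5
ee_pos: [0.47, -0.0728, 0.2625]
eef_rot: [-0.311, 1.571, -0.311]
force: [0.1, 0.4, 0.2]
grip_width: 0.092
```

play_rows(
  deltas=[
    [[0,13,30,0,0,0,94],[0,14,33,0,0,0,94],[0,14,33,0,0,0,94],[0,12,26,0,0,0,94],[0,0,0,0,0,0,94],[0,0,0,0,0,0,94]],
  ],
)

```text
time_s: 17.1
ee_pos: [0.5922, -0.0197, 0.2601]
eef_rot: [3.128, 1.57, 3.129]
force: [0.2, 0.1, -0.4]
grip_width: 0.0939
```

```bash
python3 look.py g1 wrist scene; python3 w.py g1w; python3 - <<'E'
from h import *
print(proj(cam("wrist"),[.593,-.020,.134]))
E
```

```text
17.1 [ 0.5922 -0.0197  0.2601] [3.128 1.57  3.129] [-0.1   0.35  1.26 -0.    1.53 -1.67] 0.0938813142806002
[328.43386865 229.4876015 ]
```

View pics/g1.png

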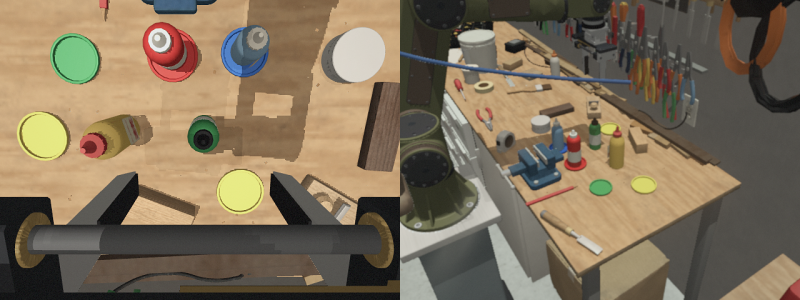

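View pics/g1w.png

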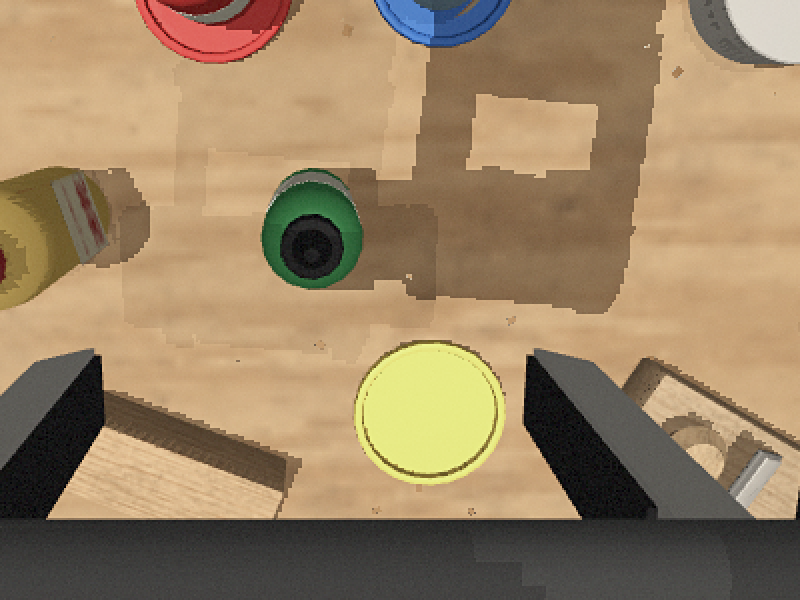

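play_rows(
  deltas=[
    [[0,-2,-1,0,0,0,94],[40,0,0,0,0,0,94],[40,0,0,0,0,0,94],[40,0,0,0,0,0,94],[40,0,0,0,0,0,94],[40,0,0,0,0,0,94],[4,0,0,0,0,0,70],[0,0,0,0,0,0,55],[0,0,0,0,0,0,42],[0,0,0,0,0,0,32]],
  ],
)

```text
time_s: 18.3
ee_pos: [0.5924, -0.022, 0.059]
eef_rot: [-0.11, 1.567, -0.11]
force: [0.0, -0.0, -0.1]
grip_width: 0.0653
```

play_rows(
  deltas=[
    [[0,0,0,0,0,0,32],[0,0,0,0,0,0,32],[0,0,0,0,0,0,32],[0,0,0,0,0,0,32],[0,0,0,0,0,0,32],[0,0,0,0,0,0,32]],
  ],
)

```text
time_s: 18.9
ee_pos: [0.5917, -0.0217, 0.0573]
eef_rot: [0.021, 1.57, 0.021]
force: [-0.7, 1.1, 5.4]
grip_width: 0.045
```

play_rows(
  deltas=[
    [[-5,0,0,0,0,0,32],[-20,0,0,0,0,0,32],[-40,0,0,0,0,0,32],[-45,0,0,0,0,0,32],[-45,0,0,0,0,0,32],[-45,0,0,0,0,0,32],[0,0,0,0,0,0,32]],
  ],
)

```text
time_s: 19.6
ee_pos: [0.5927, -0.022, 0.2632]
eef_rot: [-0.114, 1.562, -0.114]
force: [0.8, 0.8, -2.9]
grip_width: 0.0451
```

```bash
python3 look.py g2 wrist scene
```

```text
19.6 [ 0.5927 -0.022   0.2632] [-0.114  1.562 -0.114] [-0.1   0.35  1.26 -0.    1.53 -1.67] 0.04507395150498134
```

View pics/g2.png

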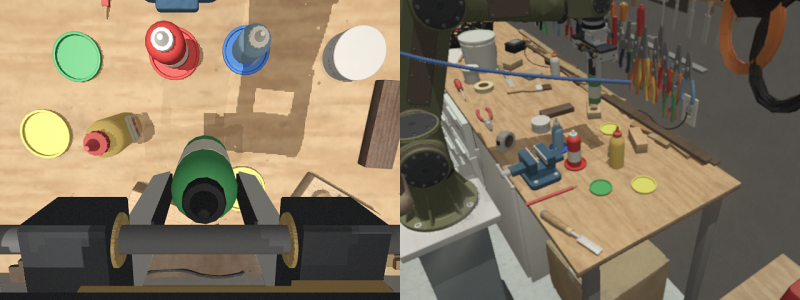

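play_rows(
  deltas=[
    [[0,-15,-8,0,0,0,32],[0,-30,-17,0,0,0,32],[0,-38,-21,0,0,0,32],[0,-38,-21,0,0,0,32],[0,-38,-21,0,0,0,32],[0,-30,-17,0,0,0,32],[0,-23,-11,0,0,0,32],[0,0,0,0,0,0,32]],
  ],
)

```text
time_s: 20.5
ee_pos: [0.4729, -0.2364, 0.255]
eef_rot: [2.833, 1.568, 2.83]
force: [-0.0, -0.0, -3.2]
grip_width: 0.0453
```

play_rows(
  deltas=[
    [[20,0,0,0,0,0,32],[40,0,0,0,0,0,32],[40,0,0,0,0,0,32],[40,0,0,0,0,0,32],[30,0,0,0,0,0,32],[14,0,0,0,0,0,32],[0,0,0,0,0,0,32],[0,0,0,0,0,0,32]],
  ],
)

```text
time_s: 21.3
ee_pos: [0.4757, -0.234, 0.0737]
eef_rot: [-0.538, 1.57, -0.538]
force: [0.3, -0.3, -2.6]
grip_width: 0.045
```

```bash
python3 chk.py g3 .476 -.234; python3 w.py g3w
```

```text
21.3 [ 0.4757 -0.234   0.0737] 0.04495845034360892
top 323 230
scene 260 226
wrist 268 198
```

View pics/g3.png

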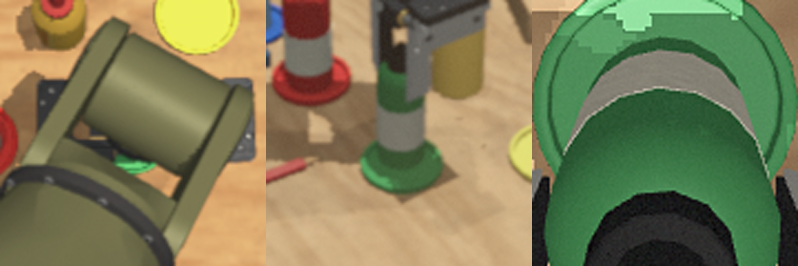

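View pics/g3w.png

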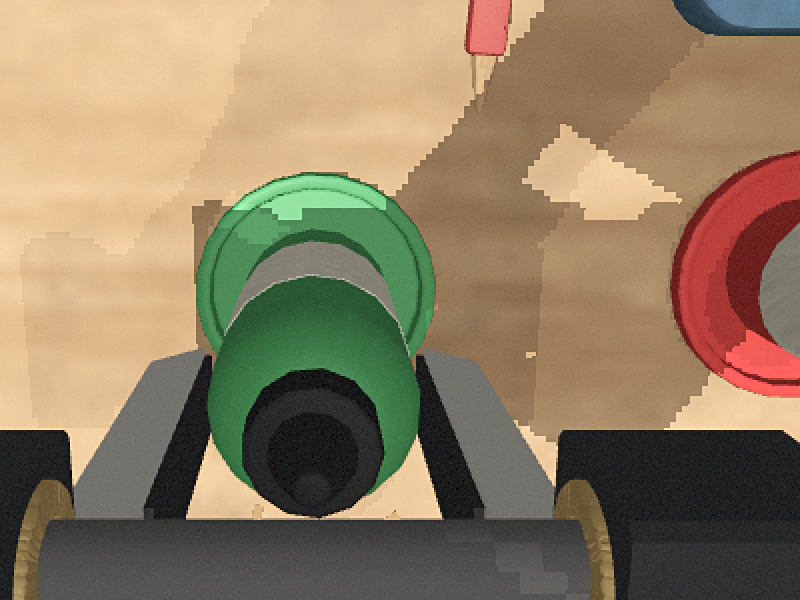

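```bash
python3 cmp.py 197 435 173 314 231 .040 .023 .0164
```

```text
saucer x 0.4774 0.4764 y -0.2345 width 0.0774 base [ 0.4771 -0.2351  0.0164]
```

play_rows(
  deltas=[
    [[6,0,0,0,0,0,32],[5,0,0,0,0,0,32],[1,0,0,0,0,0,32],[0,0,0,0,0,0,32],[0,0,0,0,0,0,32]],
  ],
)

```text
time_s: 22.05
ee_pos: [0.4755, -0.2338, 0.0609]
eef_rot: [-0.204, 1.57, -0.204]
force: [-0.6, 1.2, 3.8]
grip_width: 0.0453
```

The saucer and base agree within 1 mm, and the force shows contact. Releasing, then on to yellow.

play_rows(
  deltas=[
    [[0,0,0,0,0,0,47],[0,0,0,0,0,0,56],[0,0,0,0,0,0,70],[0,0,0,0,0,0,80],[0,0,0,0,0,0,80],[-35,0,0,0,0,0,80],[-45,0,0,0,0,0,80],[-45,0,0,0,0,0,80],[-45,0,0,0,0,0,94],[-45,0,0,0,0,0,94]],
  ],
)

```text
time_s: 23.05
ee_pos: [0.475, -0.2336, 0.2778]
eef_rot: [-0.636, 1.571, -0.636]
force: [0.2, 0.2, -0.2]
grip_width: 0.0918
```

play_rows(
  deltas=[
    [[0,18,29,0,0,0,94],[0,20,32,0,0,0,94],[0,20,32,0,0,0,94],[0,15,26,0,0,0,94],[0,0,0,0,0,0,94],[0,0,0,0,0,0,94]],
  ],
)

```text
time_s: 23.65
ee_pos: [0.5943, -0.1606, 0.2752]
eef_rot: [2.998, 1.57, 2.999]
force: [0.4, -0.6, 0.6]
grip_width: 0.0941
```

```bash
python3 look.py y1 wrist scene; python3 w.py y1w; python3 - <<'E'
from h import *
print(proj(cam("wrist"),[.595,-.161,.170]))
E
```

```text
23.65 [ 0.5943 -0.1606  0.2752] [2.998 1.57  2.999] [-0.32  0.4   1.15 -0.    1.58 -1.9 ] 0.09411848632895427
[328.83683913 235.05396331]
```

View pics/y1.png

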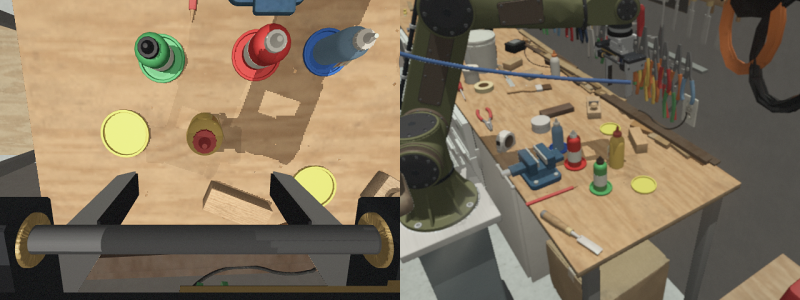

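View pics/y1w.png

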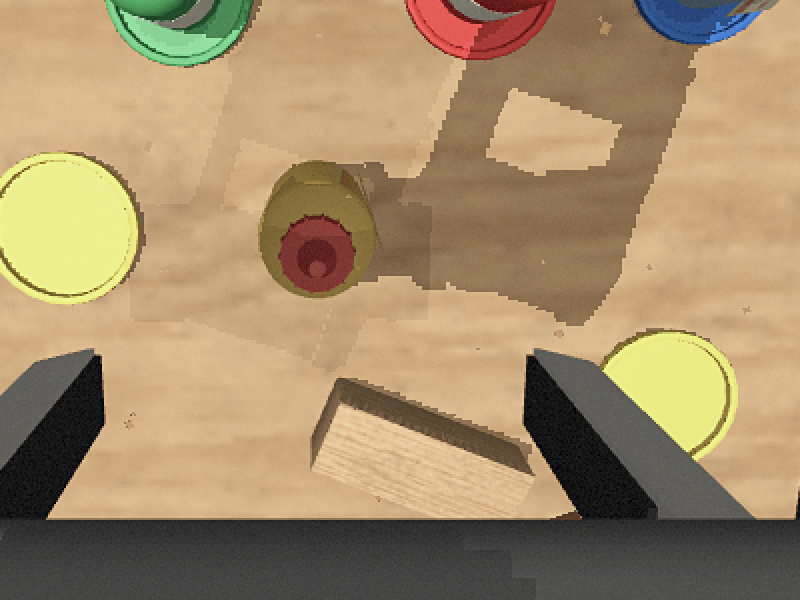

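play_rows(
  deltas=[
    [[40,0,0,0,0,0,94],[40,0,0,0,0,0,94],[40,0,0,0,0,0,94],[40,0,0,0,0,0,94],[28,0,0,0,0,0,94],[0,0,0,0,0,0,75],[0,0,0,0,0,0,60],[0,0,0,0,0,0,48],[0,0,0,0,0,0,40],[0,0,0,0,0,0,40]],
  ],
)

```text
time_s: 24.85
ee_pos: [0.5947, -0.161, 0.089]
eef_rot: [-0.333, 1.569, -0.333]
force: [0.1, -0.9, 0.2]
grip_width: 0.0574
```

play_rows(
  deltas=[
    [[0,0,0,0,0,0,40],[0,0,0,0,0,0,40],[0,0,0,0,0,0,40],[0,0,0,0,0,0,40],[0,0,0,0,0,0,40]],
  ],
)

```text
time_s: 25.35
ee_pos: [0.5948, -0.1608, 0.0886]
eef_rot: [-0.25, 1.569, -0.25]
force: [-0.3, 1.2, 5.5]
grip_width: 0.0534
```

play_rows(
  deltas=[
    [[-5,0,0,0,0,0,40],[-20,0,0,0,0,0,40],[-35,0,0,0,0,0,40],[0,-20,2,0,0,0,40],[0,-35,3,0,0,0,40],[0,-40,3,0,0,0,40],[0,-30,3,0,0,0,40],[0,-19,0,0,0,0,40],[0,0,0,0,0,0,40],[0,0,0,0,0,0,40]],
  ],
)

```text
time_s: 26.35
ee_pos: [0.6048, -0.305, 0.1465]
eef_rot: [2.574, 1.569, 2.574]
force: [-0.5, -0.1, -2.8]
grip_width: 0.0531
```

play_rows(
  deltas=[
    [[20,0,0,0,0,0,40],[20,0,0,0,0,0,40],[5,0,0,0,0,0,40],[0,0,0,0,0,0,40],[0,0,0,0,0,0,40]],
  ],
)

```text
time_s: 26.85
ee_pos: [0.6058, -0.3046, 0.1039]
eef_rot: [-0.502, 1.57, -0.501]
force: [-0.7, 0.1, -2.7]
grip_width: 0.0533
```

```bash
python3 chk.py y3 .606 -.305; python3 w.py y3w
```

```text
26.85 [ 0.6058 -0.3046  0.1039] 0.05330926977522207
top 353 173
scene 330 222
wrist 268 186
```

View pics/y3.png

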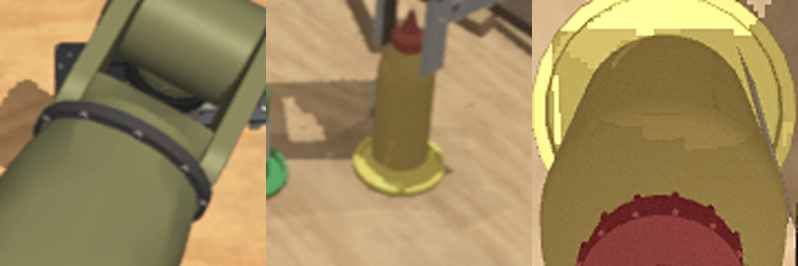

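View pics/y3w.png

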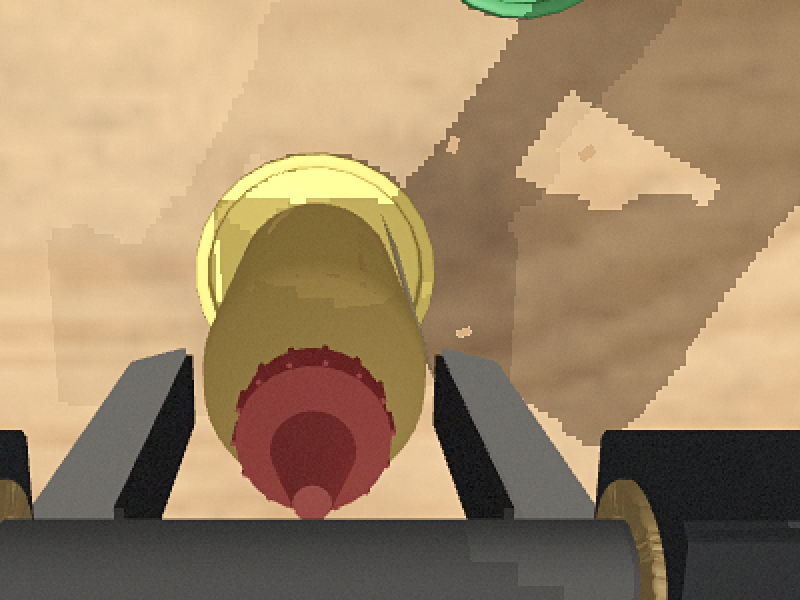

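```bash
python3 cmp.py 197 434 154 315 203 .044 .027 .0155
```

```text
saucer x 0.6072 0.6064 y -0.3054 width 0.085 base [ 0.606  -0.3055  0.0155]
```

play_rows(
  deltas=[
    [[6,0,0,0,0,0,40],[4,0,0,0,0,0,40],[1,0,0,0,0,0,40],[0,0,0,0,0,0,40],[0,0,0,0,0,0,40]],
  ],
)

```text
time_s: 27.6
ee_pos: [0.6056, -0.3047, 0.0923]
eef_rot: [-0.161, 1.57, -0.161]
force: [-0.8, 1.6, 6.2]
grip_width: 0.0537
```

play_rows(
  deltas=[
    [[0,0,0,0,0,0,56],[0,0,0,0,0,0,65],[0,0,0,0,0,0,80],[0,0,0,0,0,0,85],[0,0,0,0,0,0,85],[-35,0,0,0,0,0,85],[-45,0,0,0,0,0,85],[-45,0,0,0,0,0,85],[-45,0,0,0,0,0,94],[-35,0,0,0,0,0,94]],
  ],
)

```text
time_s: 28.6
ee_pos: [0.6053, -0.3048, 0.3]
eef_rot: [-0.548, 1.568, -0.548]
force: [-0.8, 0.8, 0.3]
grip_width: 0.0933
```

play_rows(
  deltas=[
    [[0,40,-15,0,0,0,94],[0,40,-15,0,0,0,94],[0,40,-15,0,0,0,94],[0,40,-15,0,0,0,94],[0,40,-15,0,0,0,94],[0,40,-15,0,0,0,94],[0,40,-15,0,0,0,94],[0,40,-15,0,0,0,94],[0,40,-15,0,0,0,94],[0,40,-15,0,0,0,94]],
  ],
)

```text
time_s: 29.6
ee_pos: [0.4543, 0.0965, 0.297]
eef_rot: [0.116, 1.57, 0.116]
force: [-0.1, 0.4, 0.3]
grip_width: 0.0942
```

play_rows(
  deltas=[
    [[0,40,-5,0,0,0,94],[0,40,-5,0,0,0,94],[0,40,-5,0,0,0,94],[0,40,-5,0,0,0,94],[0,40,-5,0,0,0,94],[0,30,-5,0,0,0,94],[0,0,0,0,0,0,94]],
  ],
)

```text
time_s: 30.3
ee_pos: [0.4242, 0.3278, 0.2962]
eef_rot: [-3.019, 1.57, -3.016]
force: [0.4, -0.9, -0.4]
grip_width: 0.0938
```

```bash
python3 look.py z1 top scene; python3 - <<'E'
from h import *
t=cam("top"); cv2.imwrite("pics/z2.png",cv2.resize(t["img"][150:350,160:500,::-1],None,fx=2.3,fy=2.3,interpolation=2))
E
```

```text
30.3 [0.4242 0.3278 0.2962] [-3.019  1.57  -3.016] [ 0.59  0.21  1.36  0.    1.57 -0.98] 0.09376693608450876
```

View pics/z2.png

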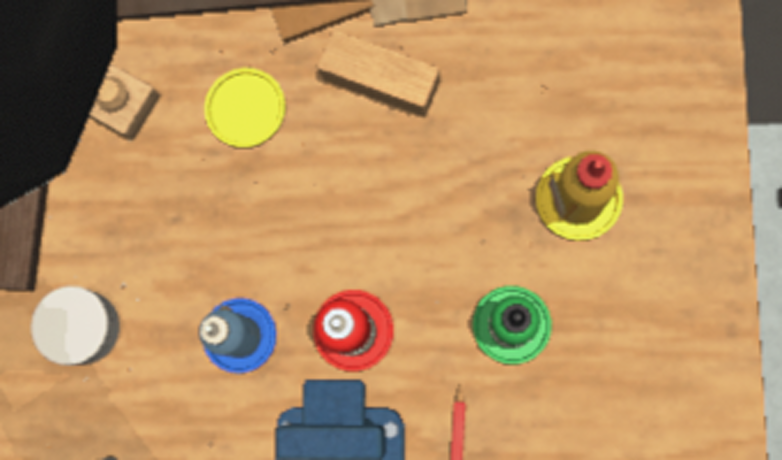

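View pics/z1.png

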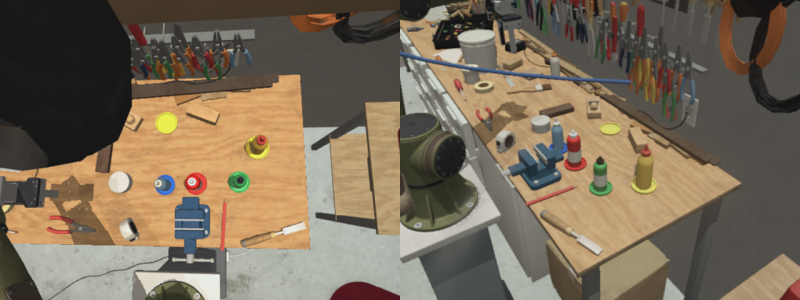

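The top crop shows each bottle upright in its own saucer: yellow (590,185), red (345,325), blue (230,332) and green (513,322). The tin is still at (70,325). A numeric check of the caps against the saucers comes next.

```bash
python3 - <<'E'
from h import *
t=cam("top")
for k,c,z,s in (("yellow",(595,170),.154,(.6065,-.3044)),("red",(338,323),.128,(.4719,-.0718)),("blue",(213,330),.126,(.4668,.0465)),("green",(516,317),.115,(.4769,-.2329))):
    p=ray(t,160+c[0]/2.3,150+c[1]/2.3,z)[:2]; print(k,p.round(4),"off mm",((p-s)*1000).round(1))
a=cv2.imread("pics/top0.png").astype(int)[265:320,165:220]; b=t["img"][265:320,165:220,::-1].astype(int)
for im in (a,b):
    m=(im.min(2)>170).astype(np.uint8); n,l,st,ce=cv2.connectedComponentsWithStats(m); i=1+st[1:,4].argmax(); print("tin",st[i],ce[i].round(1))
s=cam("scene")["img"]; cv2.imwrite("pics/z3.png",cv2.resize(s[180:340,230:430,::-1],None,fx=3.5,fy=3.5,interpolation=2))
E
```

```text
yellow [ 0.604  -0.3038] off mm [-2.5  0.6]
red [ 0.4706 -0.0715] off mm [-1.3  0.3]
blue [0.4645 0.0451] off mm [-2.3 -1.4]
green [ 0.4765 -0.2333] off mm [-0.4 -0.4]
tin [  9  10  32  33 856] [24.6 26.1]
tin [  9  10  32  33 848] [24.7 26. ]
```

View pics/z3.png

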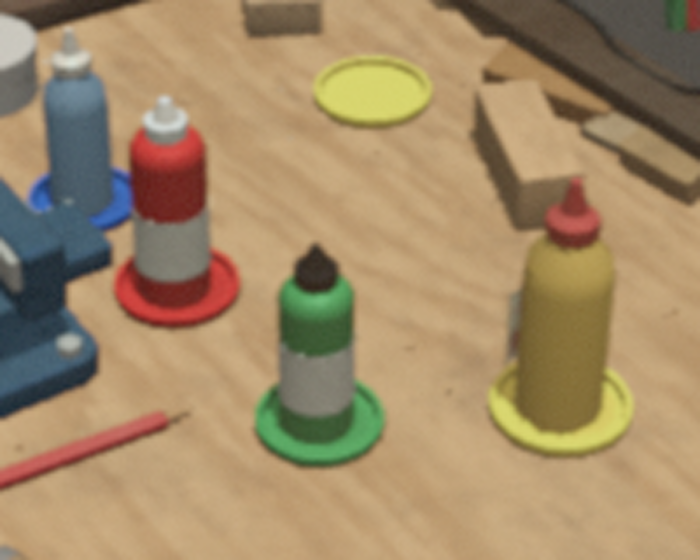

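All four stand upright on their saucer floors, and each cap is within 3 mm of its saucer's centre. The tin hasn't moved and the arm is clear, so I'm handing in.

```bash
python3 -c "
from station import hand_in
print(hand_in())"
```

```text
the job is handed in; nothing more can be done
None
```

All four bottles are standing upright in the saucers of their own colour, and I handed the job in at about 30 s of the 96 s allowed. I moved them in the order blue, red, green, yellow, and put the yellow bottle in the yellow saucer farthest to the robot's right.

- **Placing:** in the last top view each bottle's cap is within 3 mm of its saucer's centre. The scene view shows all four upright inside their rims.
- **Seating on the floor:** I have no direct measurement of the final underside heights. I judged this from the contact force and the tool height at each release. Those put red, green and yellow about 4 mm above the bench, matching the saucer floor.
- **Tin and arm:** the tin moved by no more than 0.1 pixel in the top view, and the arm ended clear of everything.
- **Disagreement:** rays from the scene camera sat 5–8 mm off the top camera's. I relied on the top and wrist cameras, which agreed to about 3 mm on bottle tips and on the saucers as each bottle was set down. An early, distant wrist view put the saucers up to about 10 mm off.

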